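Clamp the sign-post foot and chase its raked thread

TASK

Lock the post foot down in its jig by swinging the toggle clamp's red handle all the way over. Then chase the thread in the raked stay socket with the hand tap: turn the tap wrench clockwise half a turn forward, then a quarter turn back to free the thread, and so on, until the tap's blue depth collar is down on the socket. Leave the clamp locked and the wrench on the tap, and do not disturb the foot or the things around.

Things in the scene. Friction and masses are not known exactly. Their poses are not given: they have to be found in the camera images.
- jig: Fixed dark steel jig plate, 250 x 300 mm, 10 mm thick, flat on the bench. Origin on the bench under the middle of the nest that holds the post foot; z up; at zero yaw x points away from the robot, y to its left. Steel stop bars 12 mm high round the nest keep the foot from turning. The toggle clamp stands on its +y side.
- foot: Workpiece: welded steel sign-post foot, about 4 to 5 kg, loose in the nest (play 1.5 mm, open to -x) till clamped. Origin: centre of the underside of its base plate (200 mm along x, 130 along y, 8 thick), axes as the jig's. A 60 mm square post stands on it from x = +30 to +90 mm. In front of it a 48 mm socket tube leans 35 degrees from vertical to -x, the tap in the threaded hole in its end.
- socket_face (a point): Centre of the socket's end face, on the tap's axis, 86 mm above the foot's origin and at its x = -36 mm (foot's axes). The blue depth collar on the tap (26 mm across, 10 mm high) is to come down on it; it starts about 1.75 mm above.
- top_flange (a point): Centre of the underside of the square plate on top of the post, 248 mm above the foot's origin, 100 x 100 x 8 mm (foot's axes). Its near edge (50 mm to -x) overhangs towards the robot and blocks a gripper held upright over the far side of the wrench's sweep; a gripper leaning along the tap's axis clears it.
- wrench_hub (a point): Centre of the bar tap wrench, on the tap's axis, 50 mm above the socket's face along the axis. z: along the axis, up and out of the socket (leans 35 degrees to the foot's -x); x: along the red arm, turning with the wrench. Hub 52 x 24 x 16 mm; two straight round arms along +x (red) and -x (bare steel), 12 mm thick (13.6 over the knurls), from 24 to 95 mm off the axis, in this frame's z = 0 plane.
- red_tip (a point): Tip of the wrench's red arm, on its middle line, 95 mm from the axis; axes as wrench_hub's. At the start the red arm points to about the foot's -y side.
- tap_wrench (a joint): Turn of tap and wrench, rad, growing clockwise seen from above (forward, into the hole); starts between -0.3 and 0.15. At 6.28 to 6.30 the collar is down on the socket and the wrench stops. Advances 1.75 mm a turn. It takes about 0.5 N m either way (7 N at 70 mm from the axis), stays where it is left, and turns back out as far as -3.2.
- clamp_hinge (a point): Hinge axis of the clamp's handle, fixed on the jig at x = -20, y = +133 mm in the jig's frame, 46 mm above the bench. This frame's x axis points from the clamp towards the foot (the jig's -y), y is the hinge axis, z is up. The handle swings in the plane y = 0 of this frame.
- clamp_grip (a point): Point on the middle line of the clamp's handle, 100 mm from its hinge; x points along the handle to the hinge. Red plastic grip 45 to 125 mm from the hinge, 22 mm wide, 18 mm thick. Open, the handle stands up, leaning 13 degrees from vertical away from the foot; the clamp's arm stands up beside it on the foot side, to 66 mm above the hinge.
- clamp_handle (a joint): Swing of the clamp's handle, rad: 0 is open (standing up), 1.35 is locked (lying level, pointing away from the foot, the clamp's rubber pad pressed on the foot's base plate). It takes about 6 N at the grip and stays where it is left.
- oil: Bystander: blue cutting-oil bottle with a yellow label and red cap, 60 mm diameter, 170 mm tall, standing. Origin under its centre.
- offcut: Bystander: offcut of steel tube, 76 mm diameter, 130 mm tall, standing. Origin under its centre.
- hammer: Bystander: hammer, 260 mm long, lying on the bench. Origin on the bench under its middle.

How it is judged:
By the outcome, as a careful person would: the job done as asked, in the order asked, and still so for the second after the job is handed in, with the robot touching nothing.
It also fails if it takes over 72 s, if anything falls off the work surface, if the arm or the gripper's body presses on something with over 40 N, if the wrist force passes 120 N, or if a joint passes its speed limit or range.

ROBOT

A 6-joint arm with a two-finger parallel gripper is mounted at the origin on the work surface. World frame = base frame: x ahead of the robot, y to its left, z up, the work surface at z = 0. Lengths are in m, angles in degrees, forces in N, time in s.
With the tool pointing down it reaches from about 0.4 to 0.825 m from the base axis. Payload 7 kg.
Tool frame: the origin (TCP) lies between the finger pads; the fingertips stand 25 mm ahead of it and the grasp point (between the pads) lies 6 mm ahead of it; z points along the fingers, y is the line along which they close (so a half turn about z gives the same grasp; the last joint's range is limited). The gripper opens to 88 mm and grips with 3 to 60 N. Pads are 19 mm wide; open, the fingers measure 130 mm over their backs; the gripper's body (78 mm by 193 mm) begins 47 mm behind the grasp point.
Start: joints at [85.147, 20.546, 0.682, 0, -70.136, -16.507], TCP at [0.246, 0.629, 0.252] pointing down, gripper open.
Joint ranges: [-176.03, 176.03], [-82.01, 121.73], [-58.28, 71.71], [-173.87, 95.51], [-174.79, -0.11], [-173.66, 173.66]. Speed limits (degrees/s): [136.94, 136.94, 172.46, 180, 180, 180].

INTERFACE

Orientations are given as [roll, pitch, yaw] about the fixed x, y, z axes, in that order (R = Rz(yaw) Ry(pitch) Rx(roll)).
In Python, from plant import ctrl gives the robot as it stands.
- The arm moves only by the shell command python3 drive.py 'ROWS'. ROWS is a JSON list of rows, 1 to 8 of them, each of 5 numbers: dx, dy, dz in units of 25 mm, then a turn about the tool's z in units of 4 degrees, then the finger opening in m; each row is the pose to reach, as a shift and turn from the pose commanded when the command began, along the tool's axes at that moment; what a row does not reach only later rows make up. A row lasts 1/8 s, in which the tool goes at most 0.0625 m and 10.7 degrees, less where a joint would pass 70% of its speed; a pose out of reach is approached as far as the arm can. The fingers move at their own pace and stop on an object; the grip force is fixed at half the most. Time passes only in rows, so rows that do not move let the fingers close. It prints the time, the measured TCP pose, the force, the opening and the grip force at its end. Input that does not fit is refused with a message, and nothing moves.
- ctrl.get_obs(): the state, without advancing time (a new reading comes with each control period).
- ctrl.snapshot(name): name is "scene" or "top"; returns a dict with "frame" (400x640x3 uint8, red, green, blue), "z_map" (400x640 float32, m along the optical axis (not along the pixel's ray), 0 where there is no reading), "fovy" (degrees; the focal length in pixels is half the picture's height over the tangent of half this angle, whatever the lens; pixels are square), "cx", "cy" (the principal point, pixels), "R" (3x3) and "t" (3): a world point X has camera coordinates R X + t. Camera axes: x right, y down, z forward; pixel columns grow to the right and rows downward; lengths in m; the calibration is good to about 2 mm. A picture is of the moment at which its call begins.
- ctrl.close_job(): hands the job in; it is judged then, once.
The state is a dict: "clock": time; "joint_pos": joint angles; "qvel": joint speeds; "tau": joint torques, N m; "tool_pos": TCP position; "orientation": TCP orientation; "force": force on the tool from outside, world axes, zero at the start; "moment": the same for the moment, N m; "opening": finger opening in m; "gripper_force": force on a finger pad.
Only numpy, scipy, OpenCV 4.12 (cv2) and the standard library are available. Lean on these libraries where they do the work, as an engineer would, in place of code of your own. Each camera call takes 0.05 s, during which the arm holds its last target. There are 200 camera calls.

## Working session

There is one attempt and no reset: what is moved stays moved. The work goes in short steps, Python scripts to look and compute and a shell command to move; the robot and the scene stay as the last step left them, time stands still between calls to the robot, and variables do not carry over. Pictures are saved under pics/ and viewed, at most 10 in all, crops included, and the job is handed in when it is done.

```bash
ls; mkdir -p pics; python3 - <<'E'
from plant import ctrl
import cv2,numpy as np
for n in ("scene","top"):
    s=ctrl.snapshot(n); cv2.imwrite(f"pics/{n}0.png",s["frame"][:,:,::-1]); np.savez(f"pics/{n}0.npz",**s)
    print(n,s["fovy"],s["cx"],s["cy"],s["R"],s["t"])
print(ctrl.get_obs())
E
```

```text
drive.py
pics
plant.py
scene 45.50276104855089 335.8232687146506 198.7680885906423 [[ 0.65186792  0.75829722  0.00731743]
 [ 0.65268937 -0.55611742 -0.5145192 ]
 [-0.38608913  0.34017456 -0.85744764]] [-0.24186843 -0.33387289  1.77290432]
top 50.14661357648514 326.38549779015705 202.71537896824304 [[ 0.13085445 -0.99140039  0.00154466]
 [-0.95833216 -0.12688854 -0.25592727]
 [ 0.25392239  0.03200893 -0.96669481]] [-0.21556503  0.56717068  1.0275872 ]
{'clock': 0.1, 'joint_pos': array([ 8.51475053e+01,  2.05878824e+01,  6.40314460e-01, -1.60849865e-02,
       -7.01372542e+01, -1.65065702e+01]), 'qvel': array([-0.11559686, -0.02493433,  0.07615018, -0.01798491, -0.0588258 ,
       -0.00132528]), 'tau': array([-1.03236660e-03, -5.84159803e+01,  2.93754083e+01,  7.01537222e+00,
        1.01853185e-02, -4.42536964e-05]), 'tool_pos': array([0.2457325 , 0.62825935, 0.25072514]), 'orientation': array([ 1.79914377e+02, -9.60347351e-03, -2.13645341e+01]), 'force': array([ 0.34175111, -0.37836811,  0.23730208]), 'moment': array([0.03527222, 0.02187918, 0.00088152]), 'gripper_force': 0.0, 'opening': 0.08765997180267797}
```
View pics/scene0.png

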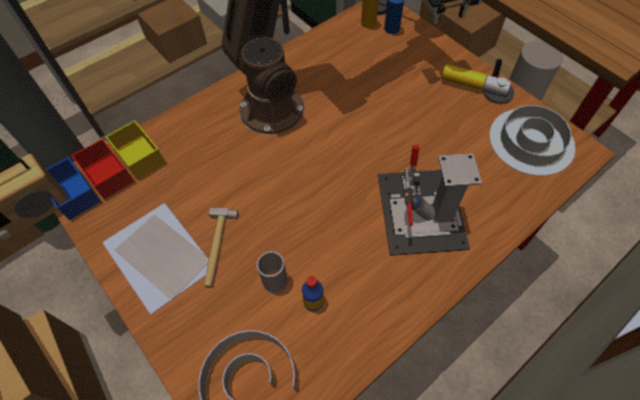

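View pics/top0.png

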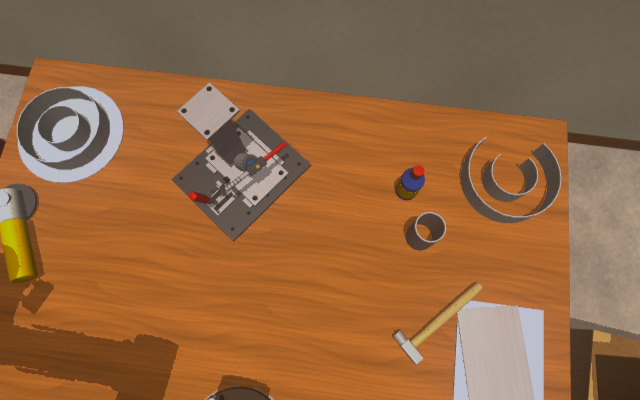

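The scene view shows the jig at about (425,210) with its clamp handle up at (414,155). The top view shows the jig at (240,175), flange at (208,110), red wrench arm at (270,155) and clamp grip at (198,200). Next I'll measure them in 3D.

```bash
cat > h.py <<'E'
import numpy as np,cv2
from scipy.spatial.transform import Rotation as Ro
def cloud(s):
    z=np.asarray(s["z_map"],float); f=200/np.tan(np.radians(float(s["fovy"]))/2)
    v,u=np.mgrid[0:400,0:640]
    P=np.stack([(u-s["cx"])/f*z,(v-s["cy"])/f*z,z],-1)
    return (P-s["t"])@s["R"], z>0
def proj(s,X):
    c=s["R"]@np.asarray(X)+s["t"]; f=200/np.tan(np.radians(float(s["fovy"]))/2)
    return c[:2]/c[2]*f+[s["cx"],s["cy"]]
E
python3 - <<'E'
from h import *
for n in ("top","scene"):
    s=np.load(f"pics/{n}0.npz"); P,ok=cloud(s)
    print(n,"tcp px",proj(s,[.246,.629,.252]))
    hsv=cv2.cvtColor(s["frame"],cv2.COLOR_RGB2HSV); 
    x0,y0,x1,y1=(165,75,320,250) if n=="top" else (370,135,490,260)
    box=np.zeros((400,640),bool); box[y0:y1,x0:x1]=1; box&=ok
    h=np.histogram(P[box][:,2],bins=np.arange(-.01,.3,.01)); print(dict(zip(h[1].round(3).tolist(),h[0].tolist())))
    fl=box&(P[...,2]>.24)
    pp=P[fl]; r=cv2.minAreaRect(pp[:,:2].astype(np.float32)); print("flange",len(pp),np.median(pp,0),r)
    pl=box&(abs(P[...,2]-.01)<.006)&(hsv[...,1]<90)
    r=cv2.minAreaRect(P[pl][:,:2].astype(np.float32)); print("plate",pl.sum(),np.median(P[pl],0),r,cv2.boxPoints(r))
    red=box&((hsv[...,0]<6)|(hsv[...,0]>174))&(hsv[...,1]>170)&(hsv[...,2]>80)
    k,lab,st,ce=cv2.connectedComponentsWithStats(red.astype(np.uint8))
    for i in range(1,k):
        if st[i,4]>12:
            q=P[lab==i]; c=np.median(q,0); d=np.linalg.svd(q-q.mean(0))[2][0]; t=(q-q.mean(0))@d
            print("red",st[i],c.round(4),d.round(3),q[t.argmin()].round(4),q[t.argmax()].round(4))
E
```

```text
top tcp px [-71.48875697 295.01661978]
{-0.01: 8353, 0.0: 9007, 0.01: 3961, 0.02: 674, 0.03: 71, 0.04: 138, 0.05: 110, 0.06: 76, 0.07: 73, 0.08: 78, 0.09: 172, 0.1: 183, 0.11: 78, 0.12: 63, 0.13: 238, 0.14: 366, 0.15: 72, 0.16: 110, 0.17: 53, 0.18: 51, 0.19: 44, 0.2: 52, 0.21: 44, 0.22: 0, 0.23: 0, 0.24: 0, 0.25: 15, 0.26: 1862, 0.27: 3, 0.28: 0}
flange 1880 [0.71699406 0.14441591 0.26555353] ((0.7189738154411316, 0.14547856152057648), (0.10297311842441559, 0.10049764811992645), 54.19090270996094)
plate 4982 [0.6349515  0.10365507 0.01005815] ((0.6663089990615845, 0.10944375395774841), (0.2504456639289856, 0.29795944690704346), 53.946563720703125) [[ 0.472165    0.0958855 ]
 [ 0.71305585 -0.07947542]
 [ 0.860453    0.12300201]
 [ 0.61956215  0.2983629 ]]
red [264 142  23  19 111] [0.6908 0.0034 0.1382] [-0.759  0.649  0.057] [ 0.7143 -0.0199  0.1315] [0.6614 0.0236 0.1415]
red [189 192  21  11 135] [0.5452 0.164  0.1549] [-0.148  0.247  0.958] [0.5516 0.1561 0.1001] [0.5412 0.1774 0.1723]
scene tcp px [448.89017299  12.99988041]
{-0.01: 2931, 0.0: 5617, 0.01: 2731, 0.02: 656, 0.03: 6
[... 205 characters left out ...]
0.24: 0, 0.25: 13, 0.26: 1054, 0.27: 73, 0.28: 0}
flange 1140 [0.72046152 0.14412071 0.26662573] ((0.7182120680809021, 0.14707861840724945), (0.10113012790679932, 0.10584709793329239), 53.89466857910156)
plate 2927 [0.67850185 0.08236238 0.01092321] ((0.6624186038970947, 0.2209252417087555), (0.421756774187088, 0.4397336542606354), 54.02822494506836) [[ 0.3606118   0.17940685]
 [ 0.7164911  -0.07888684]
 [ 0.9642254   0.26244363]
 [ 0.6083461   0.5207373 ]]
red [411 145   8  21 110] [0.5524 0.1683 0.1423] [ 0.204 -0.135 -0.97 ] [0.5491 0.1755 0.1743] [0.559  0.1648 0.0931]
red [407 203   5  22  78] [0.6889 0.0079 0.1389] [ 0.59  -0.689  0.421] [0.6571 0.058  0.0847] [ 0.7191 -0.0157  0.1394]
```

Careful with the scale: shifts go in units of 25 mm and turns go in units of 4 degrees. That gives: 0.479 m is 19.16, 0.325 m is 13, 14.6 degrees is 3.65.

```bash
cat >> h.py <<'E'
O=np.array([.6833,.0977,0]); A=np.radians(54.0); X=np.array([np.cos(A),np.sin(A),0]); Y=np.array([-X[1],X[0],0]); Z=np.array([0,0,1.])
def W(x,y,z): return O+x*X+y*Y+z*Z
def F(p): d=np.asarray(p)-O; return np.array([d@X,d@Y,d[2]])
def state(pr=True):
    from plant import ctrl
    o=ctrl.get_obs(); R=Ro.from_euler('xyz',o["orientation"],degrees=True).as_matrix()
    if pr: print("t",round(o["clock"],2),"foot-frame tcp",F(o["tool_pos"]).round(4),"rpy",o["orientation"].round(2),"F",o["force"].round(1),"j",o["joint_pos"].round(0))
    return o,R
def shift(pts):
    o,R=state()
    for p in pts: print(((W(*p)-o["tool_pos"])@R).round(4).tolist())
E
python3 drive.py '[[19.16, 13, 0, 3.65, 0], [19.16, 13, 0, 3.65, 0], [19.16, 13, 0, 3.65, 0], [19.16, 13, 0, 3.65, 0], [19.16, 13, 0, 3.65, 0], [19.16, 13, 0, 3.65, 0], [19.16, 13, 0, 3.65, 0], [19.16, 13, 0, 3.65, 0]]'
python3 -c "
from h import *
shift([(-.02,.12,.25),(-.02,.12,.165)])"
```

```text
clock: 1.1
tool_pos: [0.5296, 0.2146, 0.2515]
orientation: [180.0, 0.0, -35.9]
force: [1.5, 0.9, -0.8]
opening: 0.0136
gripper_force: 0.0
t 1.1 foot-frame tcp [0.0043 0.193  0.2515] rpy [ 1.800e+02  1.000e-02 -3.595e+01] F [ 1.5  0.9 -0.8] j [ 42.  11. -13.  -0. -66.  12.]
[0.073, 0.0243, 0.0015]
[0.073, 0.0243, 0.0865]
```

```bash

python3 drive.py '[[2.4, 0.8, 0, 0, 0], [2.8, 0.88, 0, 0, 0], [2.8, 0.88, 0, 0, 0]]'
python3 -c "
from h import *
shift([(-.02,.12,.165)])"
```

```text
clock: 1.48
tool_pos: [0.5728, 0.1568, 0.251]
orientation: [180.0, 0.0, -36.1]
force: [0.0, 0.3, 0.1]
opening: 0.0007
gripper_force: 0.0
t 1.48 foot-frame tcp [-0.0171  0.1242  0.251 ] rpy [ 1.7995e+02  3.0000e-02 -3.6070e+01] F [0.  0.3 0.1] j [ 34.  13. -10.  -0. -67.  20.]
[0.0042, 0.0028, 0.086]
```

```bash

python3 drive.py '[[0.16, 0.12, 2, 0, 0], [0.16, 0.12, 3.44, 0, 0], [0.16, 0.12, 3.44, 0, 0], [-0.32, 0.12, 3.44, 0, 0], [-0.8, 0.12, 3.52, 0, 0], [-1.56, 0.12, 3.72, 0, 0], [-1.56, 0.12, 3.72, 0, 0]]'
python3 -c "
from h import *
shift([(-.02,.163,.158),(-.02,.1785,.15),(-.02,.1905,.139),(-.02,.2,.126),(-.02,.2097,.112),(-.02,.2155,.096),(-.02,.2185,.08)])"
```

```text
clock: 2.35
tool_pos: [0.5392, 0.1795, 0.1604]
orientation: [-179.8, -0.1, -35.8]
force: [0.3, -0.0, -0.2]
opening: 0.0003
gripper_force: 0.1
t 2.35 foot-frame tcp [-0.0185  0.1646  0.1604] rpy [-1.7982e+02 -7.0000e-02 -3.5840e+01] F [ 0.3 -0.  -0.2] j [ 38.  15. -20.   0. -55.  16.]
[0.0016, 0.0015, 0.0024]
[-0.0139, 0.0015, 0.0104]
[-0.0259, 0.0015, 0.0214]
[-0.0354, 0.0015, 0.0344]
[-0.0452, 0.0015, 0.0484]
[-0.051, 0.0015, 0.0644]
[-0.054, 0.0016, 0.0804]
```

```bash

python3 drive.py '[[-0.56, 0.04, 0.4, 0, 0], [-1.04, 0.04, 0.84, 0, 0], [-1.4, 0.04, 1.36, 0, 0], [-1.8, 0.04, 1.92, 0, 0], [-2.04, 0.04, 2.56, 0, 0], [-2.16, 0.04, 3.04, 0, 0], [-2.16, 0.04, 3.2, 0, 0]]'
python3 - <<'E'
from h import *
from plant import ctrl
o,R=state()
s=ctrl.snapshot("scene"); u,v=proj(s,W(-.02,.17,.1)).astype(int)
c=s["frame"][v-70:v+90,u-90:u+110,::-1]; cv2.imwrite("pics/c1.png",cv2.resize(c,None,fx=3,fy=3,interpolation=2))
E
```

```text
clock: 3.22
tool_pos: [0.4961, 0.2104, 0.0799]
orientation: [-179.8, -0.0, -35.9]
force: [-8.5, 3.3, 33.7]
opening: 0.0002
gripper_force: 17.0
t 3.23 foot-frame tcp [-0.0188  0.2177  0.0799] rpy [-1.7982e+02 -4.0000e-02 -3.5900e+01] F [-8.5  3.3 33.7] j [ 44.  18. -29.   0. -43.  10.]
```

View pics/c1.png

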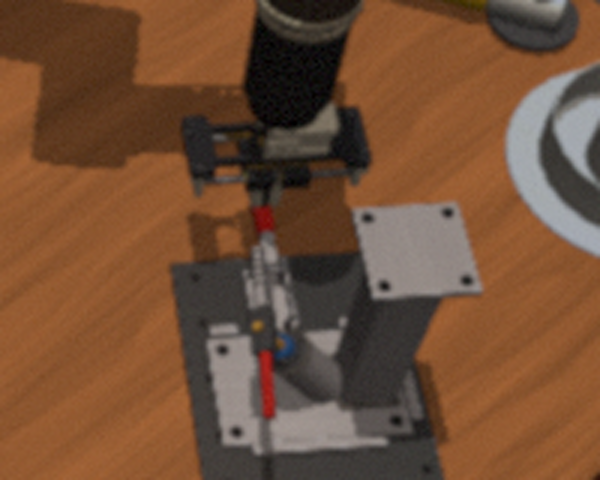

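The crop shows the gripper pressing on the handle tip at (262,215), with the clamp lying over and the wrench at (265,350). I'll lift off and check the handle angle.

```bash

python3 drive.py '[[0, 0, -1.2, 0, 0], [0, 0, -3.2, 0, 0], [0, 0, -5.6, 0, 0], [0, 0, -7.6, 0, 0], [0, 0, -7.6, 2.5, 0], [0, 0, -7.6, 5, 0], [0, 0, -7.6, 7.5, 0], [0, 0, -7.6, 10, 0]]'
cat >> h.py <<'E'
def reds():
    from plant import ctrl
    for n in ("top","scene"):
        s=ctrl.snapshot(n); P,ok=cloud(s); hsv=cv2.cvtColor(s["frame"],cv2.COLOR_RGB2HSV)
        Q=np.stack([(P-O)@X,(P-O)@Y,P[...,2]],-1)
        red=ok&((hsv[...,0]<6)|(hsv[...,0]>174))&(hsv[...,1]>170)&(hsv[...,2]>60)&(abs(Q[...,0])<.2)&(abs(Q[...,1])<.3)&(Q[...,2]>.02)
        k,lab,st,ce=cv2.connectedComponentsWithStats(red.astype(np.uint8))
        for i in range(1,k):
            if st[i,4]>8:
                q=Q[lab==i]; d=np.linalg.svd(q-q.mean(0))[2][0]; t=(q-q.mean(0))@d; a,b=np.percentile(t,[5,95])
                print(n,st[i,4],"med",np.median(q,0).round(3),"ends",(q.mean(0)+a*d).round(3),(q.mean(0)+b*d).round(3))
                # wrench angle
                h=np.array([-.036-.05*np.sin(.611),0,.096+.05*np.cos(.611)]); e=np.array([np.cos(.611),0,np.sin(.611)])
                m=np.median(q,0)-h; print("   tap angle(deg), cw from -y:",np.degrees(np.arctan2(-m@e,-m[1])).round(1))
    return
E
python3 -c "
from h import *
state();reds();state()"
```

```text
clock: 4.28
tool_pos: [0.4944, 0.2086, 0.2686]
orientation: [179.9, 0.0, -76.3]
force: [0.1, -1.2, -0.1]
opening: -0.0003
gripper_force: 0.0
t 4.28 foot-frame tcp [-0.0213  0.218   0.2686] rpy [ 1.7993e+02  2.0000e-02 -7.6300e+01] F [ 0.1 -1.2 -0.1] j [ 44.   7. -15.  -0. -68. -30.]
top 112 med [-0.071 -0.061  0.138] ends [-0.069 -0.03   0.139] [-0.074 -0.091  0.136]
   tap angle(deg), cw from -y: 4.9
top 244 med [-0.023  0.218  0.054] ends [-0.023  0.251  0.054] [-0.023  0.183  0.054]
   tap angle(deg), cw from -y: 176.4
scene 108 med [-0.021  0.213  0.055] ends [-0.021  0.182  0.055] [-0.02   0.246  0.056]
   tap angle(deg), cw from -y: 177.1
scene 77 med [-0.069 -0.057  0.139] ends [-0.053  0.004  0.107] [-0.075 -0.085  0.149]
   tap angle(deg), cw from -y: 2.8
t 4.38 foot-frame tcp [-0.0212  0.218   0.2686] rpy [ 1.7993e+02  1.0000e-02 -7.6090e+01] F [ 0.1  0.5 -0.4] j [ 44.   7. -15.  -0. -68. -30.]
```

The clamp is locked: its handle lies level with the top at z = 54 mm. The wrench is at about 5°. Next I'll turn the hand and move above the wrench's red arm.

```bash
cat >> h.py <<'E'
def blk(psi,side,gap=0,rho=.075,up=.017,drop=0):
    """block centre (TCP, foot frame) at wrench-arm angle psi; side -1 pushes forward, +1 pushes back"""
    p=np.radians(psi); c,s=np.cos(.611),np.sin(.611)
    n=np.array([-np.cos(p),c*np.sin(p)]); n/=np.linalg.norm(n)
    q=np.array([-.0647-c*rho*np.sin(p),-rho*np.cos(p)])+side*n*(.0065+abs(n[0])*.0095+abs(n[1])*.021+gap)
    return q[0],q[1],.137-s*rho*np.sin(p)+up-drop
E
python3 -c "
from h import *
shift([blk(5,-1,.008)[:2]+(.2686,)])"
```

```text
t 4.38 foot-frame tcp [-0.0212  0.218   0.2686] rpy [ 1.7993e+02  1.0000e-02 -7.6090e+01] F [ 0.1  0.5 -0.4] j [ 44.   7. -15.  -0. -68. -30.]
[0.2404, -0.1717, -0.0003]
```

```bash

python3 drive.py '[[2, -1.44, 0, 2.5, 0], [4, -2.88, 0, 5, 0], [6, -4.28, 0, 7.5, 0], [8, -5.72, 0, 10, 0], [9.6, -6.88, 0, 12.5, 0], [9.6, -6.88, 0, 12.5, 0], [9.6, -6.88, 0, 12.5, 0]]'
python3 -c "
from h import *
b=blk(5,-1,.008); shift([b[:2]+(.2686,),b]+[blk(a,-1) for a in (5,20,40,60,80,90)])"
```

```text
clock: 5.25
tool_pos: [0.7197, 0.0176, 0.2679]
orientation: [179.9, -0.0, -125.8]
force: [0.0, -0.5, 0.4]
opening: 0.0005
gripper_force: 0.0
t 5.25 foot-frame tcp [-0.0434 -0.0765  0.2679] rpy [ 1.7993e+02 -5.0000e-02 -1.2579e+02] F [ 0.  -0.5  0.4] j [ 17.  24.   9.  -0. -74. -53.]
[0.0013, 0.0, -0.0007]
[0.0012, -0.0001, 0.1176]
[0.0091, 0.0005, 0.1177]
[0.0215, -0.0002, 0.1286]
[0.0391, 0.0042, 0.1416]
[0.0575, 0.0152, 0.1512]
[0.0754, 0.0352, 0.1564]
[0.0824, 0.0491, 0.1571]
```

```bash

python3 drive.py '[[0, 0, 2.4, 0, 0], [0, 0, 4.7, 0, 0], [0, 0, 4.7, 0, 0], [0.36, 0, 4.72, 0, 0], [0.6, 0, 4.92, 0, 0], [0.86, 0, 5.14, 0, 0], [1.2, 0.08, 5.4, 0, 0], [1.56, 0.16, 5.66, 0, 0]]'
python3 -c "
from h import *
reds(); shift([blk(a,-1) for a in (40,50,60,70,80,90,100,110,120)])"
```

```text
clock: 6.25
tool_pos: [0.6973, -0.0097, 0.131]
orientation: [-179.6, 0.5, -125.9]
force: [4.6, 8.0, 3.9]
opening: 0.0006
gripper_force: 3.7
top 33 med [-0.103 -0.072  0.116] ends [-0.1   -0.061  0.118] [-0.106 -0.081  0.113]
   tap angle(deg), cw from -y: 30.7
top 16 med [-0.082 -0.031  0.131] ends [-0.079 -0.034  0.123] [-0.089 -0.025  0.153]
   tap angle(deg), cw from -y: 29.7
top 239 med [-0.024  0.218  0.054] ends [-0.023  0.251  0.054] [-0.023  0.184  0.054]
   tap angle(deg), cw from -y: 176.3
t 6.35 foot-frame tcp [-0.0797 -0.0741  0.1304] rpy [-179.71    0.4  -125.92] F [4.1 5.5 1.9] j [ 15.  27.  -5.  -0. -57. -51.]
[0.0029, 0.0019, 0.004]
[0.0121, 0.0065, 0.0092]
[0.0215, 0.0129, 0.0134]
[0.0308, 0.0216, 0.0165]
[0.0394, 0.0329, 0.0183]
[0.0465, 0.0468, 0.0189]
[0.0516, 0.059, 0.0181]
[0.0547, 0.073, 0.0161]
[0.0549, 0.088, 0.0128]
```

```bash

python3 drive.py '[[0.48, 0.26, 0.36, 0, 0], [0.86, 0.52, 0.54, 0, 0], [1.24, 0.86, 0.66, 0, 0], [1.58, 1.32, 0.72, 0, 0], [1.86, 1.88, 0.76, 0, 0], [2.06, 2.36, 0.72, 0, 0], [2.18, 2.92, 0.64, 0, 0], [2.2, 3.52, 0.52, 0, 0]]'
python3 -c "
from h import *
reds(); shift([blk(a,-1) for a in (120,130,140,150,160,170,180,185)])"
```

```text
clock: 7.35
tool_pos: [0.5931, -0.0045, 0.1171]
orientation: [-179.7, 0.3, -125.9]
force: [5.4, -4.0, 0.1]
opening: 0.0004
gripper_force: 2.6
top 230 med [-0.024  0.218  0.054] ends [-0.023  0.252  0.054] [-0.023  0.183  0.053]
   tap angle(deg), cw from -y: 176.4
scene 44 med [-0.018  0.192  0.056] ends [-0.095 -0.002  0.356] [-0.015  0.203  0.045]
   tap angle(deg), cw from -y: 177.4
t 7.45 foot-frame tcp [-0.1365  0.0142  0.117 ] rpy [-179.77    0.2  -125.89] F [ 2.8 -3.7  1.8] j [ 19.  19. -20.   0. -50. -54.]
[-0.0018, -0.0005, 0.0003]
[-0.0047, 0.0145, -0.004]
[-0.0107, 0.0284, -0.0094]
[-0.0194, 0.0404, -0.0155]
[-0.0302, 0.05, -0.0223]
[-0.0426, 0.0568, -0.0296]
[-0.056, 0.0606, -0.037]
[-0.0599, 0.0615, -0.0408]
```

```bash

python3 drive.py '[[-0.2, 0.58, -0.16, 0, 0], [-0.44, 1.12, -0.36, 0, 0], [-0.78, 1.6, -0.62, 0, 0], [-1.2, 2, -0.88, 0, 0], [-1.7, 2.28, -1.18, 0, 0], [-2.24, 2.42, -1.48, 0, 0], [-2.36, 2.44, -1.58, 0, 0], [-2.36, 2.44, -1.58, 0, 0]]'
python3 -c "
from h import *
reds(); shift([blk(180,-1,.008),blk(180,-1,.008,drop=-.045),blk(180,1,.008,drop=-.045),blk(180,1,.008)]+[blk(a,1) for a in (180,165,150)])"
```

```text
clock: 8.45
tool_pos: [0.5739, 0.0764, 0.1545]
orientation: [179.9, -0.3, -126.0]
force: [-5.5, -11.6, 7.7]
opening: 0.0005
gripper_force: 7.1
top 231 med [-0.023  0.216  0.054] ends [-0.023  0.183  0.054] [-0.023  0.251  0.054]
   tap angle(deg), cw from -y: 176.4
t 8.55 foot-frame tcp [-0.0816  0.0759  0.1544] rpy [ 179.94   -0.3  -126.  ] F [ -5.5 -10.6   8.4] j [ 27.  16. -19.   0. -55. -63.]
[0.0071, -0.0009, 0.0005]
[0.0073, -0.0009, -0.0445]
[-0.0407, -0.0009, -0.0448]
[-0.0409, -0.0009, 0.0002]
[-0.0329, -0.0009, 0.0003]
[-0.0209, 0.0009, 0.0115]
[-0.008, -0.0007, 0.0219]
```

```bash

python3 drive.py '[[0.32, -0.04, 0, 0, 0], [0.32, -0.04, -2, 0, 0], [-1.64, -0.04, -2, 0, 0], [-1.64, -0.04, -2, 0, 0]]'
python3 -c "
from h import *
from plant import ctrl
s=ctrl.snapshot('scene'); u,v=proj(s,W(-.05,.05,.14)).astype(int)
c=s['frame'][v-80:v+80,u-100:u+100,::-1]; cv2.imwrite('pics/c2.png',cv2.resize(c,None,fx=3,fy=3,interpolation=2))
reds(); shift([blk(180,1,.008)]+[blk(a,1) for a in (180,170,160,150,140,130)])"
```

```text
clock: 9.05
tool_pos: [0.6023, 0.1137, 0.2046]
orientation: [-180.0, 0.1, -125.9]
force: [-0.7, -0.2, -1.0]
opening: 0.0004
gripper_force: 0.0
top 123 med [-0.07   0.061  0.138] ends [-0.069  0.03   0.142] [-0.07   0.09   0.132]
   tap angle(deg), cw from -y: 176.4
top 231 med [-0.023  0.216  0.054] ends [-0.022  0.252  0.054] [-0.023  0.183  0.054]
   tap angle(deg), cw from -y: 176.4
scene 34 med [-0.03   0.191  0.059] ends [-0.077  0.061  0.266] [-0.026  0.221  0.043]
   tap angle(deg), cw from -y: 175.2
scene 69 med [-0.068  0.061  0.139] ends [-0.049  0.109  0.074] [-0.072  0.046  0.154]
   tap angle(deg), cw from -y: 178.7
t 9.2 foot-frame tcp [-0.0376  0.0754  0.2035] rpy [ 1.7996e+02 -2.0000e-02 -1.2596e+02] F [ 0.1 -0.4 -0.7] j [ 29.  17. -12.  -0. -62. -65.]
[0.0031, -0.0005, 0.0495]
[0.0111, -0.0004, 0.0495]
[0.019, 0.0011, 0.0569]
[0.0274, 0.0012, 0.0642]
[0.036, -0.0002, 0.071]
[0.0449, -0.0031, 0.0771]
[0.0541, -0.0077, 0.0824]
```

View pics/c2.png

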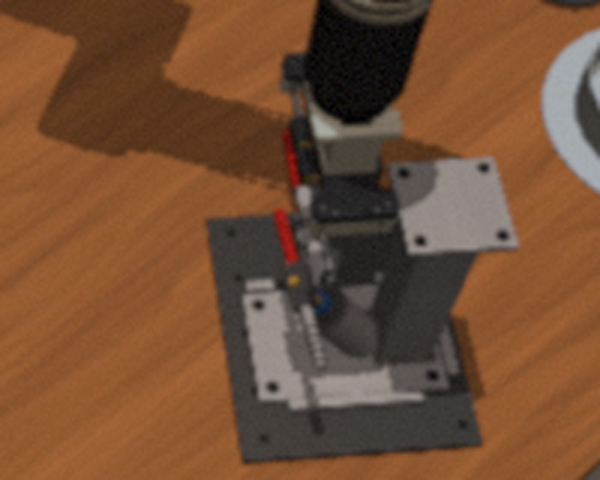

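The red arm, at about (285,235), now points towards the clamp, so the wrench is at about 178°. The gripper clears the flange. Now for a quarter turn back.

```bash

python3 drive.py '[[0.12, 0, 1.2, 0, 0], [0.12, 0, 1.98, 0, 0], [0.44, 0, 1.98, 0, 0], [0.76, 0.04, 2.28, 0, 0], [1.1, 0.04, 2.56, 0, 0], [1.44, 0, 2.84, 0, 0], [1.8, -0.12, 3.08, 0, 0], [2.16, -0.308, 3.3, 0, 0]]'
python3 -c "
from h import *
shift([blk(a,1) for a in (130,120,110,100,90,87)])"
```

```text
clock: 10.2
tool_pos: [0.5795, 0.0658, 0.1243]
orientation: [-179.6, 0.6, -125.8]
force: [7.5, 8.1, 3.5]
opening: 0.0002
gripper_force: 4.3
t 10.2 foot-frame tcp [-0.0868  0.0652  0.1243] rpy [-179.64    0.59 -125.85] F [7.5 8.1 3.5] j [ 26.  18. -21.   0. -50. -62.]
[0.005, 0.0025, 0.0032]
[0.0144, -0.0038, 0.0074]
[0.0238, -0.0125, 0.0105]
[0.0325, -0.0237, 0.0124]
[0.0396, -0.0375, 0.0131]
[0.0413, -0.041, 0.0131]
```

```bash

python3 drive.py '[[0.44, -0.2, 0.16, 0, 0], [0.8, -0.54, 0.32, 0, 0], [1.16, -1, 0.4, 0, 0], [1.44, -1.54, 0.44, 0, 0], [1.52, -1.68, 0.44, 0, 0], [1.52, -1.68, 0.44, 0, 0], [1.52, -1.36, 0.44, 0, 0], [1.52, -1.36, -1.2, 0, 0]]'
python3 -c "
from h import *
reds(); shift([blk(90,1,drop=-.05),blk(90,-1,.008,drop=-.05),blk(90,-1,.008)]+[blk(a,-1) for a in (90,100,110,120,130)])"
```

```text
clock: 11.2
tool_pos: [0.5774, 0.0124, 0.1491]
orientation: [179.8, -0.3, -126.0]
force: [0.8, -0.1, 0.7]
opening: 0.0007
gripper_force: 0.0
top 9 med [-0.141  0.007  0.086] ends [-0.141  0.011  0.084] [-0.142  0.004  0.091]
   tap angle(deg), cw from -y: 94.6
top 223 med [-0.023  0.217  0.054] ends [-0.022  0.252  0.054] [-0.023  0.183  0.054]
   tap angle(deg), cw from -y: 176.4
scene 42 med [-0.017  0.192  0.054] ends [-0.015  0.202  0.043] [-0.02   0.188  0.063]
   tap angle(deg), cw from -y: 177.5
scene 13 med [-0.132  0.002  0.094] ends [-0.14   0.004  0.089] [-0.122 -0.     0.097]
   tap angle(deg), cw from -y: 91.4
t 11.3 foot-frame tcp [-0.1278  0.0322  0.1556] rpy [-179.71    0.26 -125.89] F [-0.  -0.3  0. ] j [ 21.  16. -19.   0. -54. -57.]
[-0.0016, -0.0047, -0.0054]
[-0.0015, -0.0677, -0.0051]
[-0.0013, -0.0674, 0.0449]
[-0.0013, -0.0594, 0.0449]
[0.0038, -0.0473, 0.0442]
[0.0069, -0.0333, 0.0421]
[0.0071, -0.0183, 0.0389]
[0.0042, -0.0033, 0.0345]
```

```bash

python3 drive.py '[[0, -1.6, -0.2, 0, 0], [0, -2.7, -0.2, 0, 0], [0, -2.7, 0.8, 0, 0], [0, -2.7, 1.8, 0, 0], [0.04, -2.32, 1.8, 0, 0], [0.2, -1.84, 1.76, 0, 0], [0.28, -1.32, 1.68, 0, 0], [0.28, -0.72, 1.56, 0, 0]]'
python3 -c "
from h import *
shift([blk(a,-1) for a in (120,130,140,150,160,170,180,185)])"
```

```text
clock: 12.3
tool_pos: [0.5924, -0.0028, 0.1145]
orientation: [-179.7, 0.2, -125.9]
force: [5.2, -3.7, -1.7]
opening: 0.0002
gripper_force: 3.0
t 12.3 foot-frame tcp [-0.1348  0.0145  0.1145] rpy [-179.73    0.22 -125.91] F [ 5.2 -3.7 -1.7] j [ 19.  20. -20.   0. -50. -55.]
[-0.0001, -0.0008, -0.0022]
[-0.0031, 0.0142, -0.0066]
[-0.0091, 0.0281, -0.0119]
[-0.0177, 0.0401, -0.0181]
[-0.0285, 0.0497, -0.0249]
[-0.0409, 0.0565, -0.0321]
[-0.0543, 0.0603, -0.0396]
[-0.0583, 0.0612, -0.0433]
```

Careful with the scale: shifts go in units of 25 mm and turns go in units of 4 degrees. That gives: 0.05 m is 2, 0.061 m is 2.44.

```bash

python3 drive.py '[[-0.12, 0.56, -0.26, 0, 0], [-0.36, 1.12, -0.48, 0, 0], [-0.72, 1.6, -0.72, 0, 0], [-1.14, 2, -1, 0, 0], [-1.64, 2.26, -1.28, 0, 0], [-2.18, 2.42, -1.58, 0, 0], [-2.3, 2.44, -1.68, 0, 0], [-2.3, 2.44, -1.68, 0, 0]]'
python3 -c "
from h import *
state()"
python3 drive.py '[[0.36, 0, 0, 0, 0], [0.36, 0, -2.2, 0, 0], [-0.4, -2, -2.2, 0, 0], [-1.32, -4, -2.2, 0, 0], [-1.44, -6, -2.2, 0, 0], [-1.44, -6, -2.2, 0, 0]]'
python3 -c "
from h import *
reds(); b=blk(0,-1,.008); shift([b[:2]+(.21,),b]+[blk(a,-1) for a in (0,10,20,30,40)])"
```

```text
clock: 13.3
tool_pos: [0.5726, 0.077, 0.156]
orientation: [180.0, -0.2, -125.9]
force: [-6.5, -9.4, 7.2]
opening: 0.0007
gripper_force: 6.8
t 13.3 foot-frame tcp [-0.0818  0.0774  0.156 ] rpy [ 179.99   -0.23 -125.94] F [-6.5 -9.4  7.2] j [ 27.  16. -19.   0. -55. -63.]
clock: 14.05
tool_pos: [0.7192, 0.0187, 0.2089]
orientation: [-180.0, 0.0, -126.1]
force: [-1.0, 0.1, -0.2]
opening: 0.0004
gripper_force: 0.0
top 120 med [-0.07   0.059  0.137] ends [-0.069  0.03   0.141] [-0.071  0.09   0.132]
   tap angle(deg), cw from -y: 175.6
top 230 med [-0.023  0.217  0.054] ends [-0.023  0.183  0.053] [-0.023  0.251  0.054]
   tap angle(deg), cw from -y: 176.4
scene 94 med [-0.022  0.217  0.056] ends [-0.025  0.201  0.073] [-0.017  0.234  0.04 ]
   tap angle(deg), cw from -y: 176.9
scene 77 med [-0.069  0.061  0.139] ends [-0.073  0.048  0.152] [-0.042  0.13   0.045]
   tap angle(deg), cw from -y: 177.6
t 14.15 foot-frame tcp [-0.0427 -0.0732  0.2095] rpy [-1.80e+02  3.00e-02 -1.26e+02] F [-0.1  1.3 -0. ] j [ 17.  26.   3.  -0. -67. -53.]
[-0.002, -0.0018, -0.0005]
[-0.002, -0.0018, 0.0555]
[0.006, -0.0018, 0.0555]
[0.014, -0.0034, 0.063]
[0.0223, -0.0035, 0.0702]
[0.031, -0.0021, 0.077]
[0.0399, 0.0009, 0.0832]
```

```bash

python3 drive.py '[[-0.08, -0.08, 1.2, 0, 0], [-0.08, -0.08, 2.22, 0, 0], [0.24, -0.08, 2.22, 0, 0], [0.56, -0.12, 2.52, 0, 0], [0.88, -0.14, 2.8, 0, 0], [1.24, -0.08, 3.08, 0, 0], [1.6, 0.04, 3.32, 0, 0], [1.6, 0.04, 3.32, 0, 0]]'
python3 -c "
from h import *
shift([blk(a,-1) for a in (40,50,60,70,80,90,95)])"
```

```text
clock: 15.15
tool_pos: [0.6949, -0.0084, 0.1288]
orientation: [-179.8, 0.4, -125.9]
force: [4.4, 8.4, -0.7]
opening: 0.0005
gripper_force: 3.7
t 15.15 foot-frame tcp [-0.0791 -0.0717  0.1288] rpy [-179.8     0.4  -125.86] F [ 4.4  8.4 -0.7] j [ 15.  27.  -6.  -0. -57. -51.]
[0.0035, -0.0006, 0.0024]
[0.0127, 0.0041, 0.0077]
[0.0221, 0.0105, 0.0119]
[0.0314, 0.0192, 0.0149]
[0.04, 0.0305, 0.0168]
[0.0471, 0.0444, 0.0173]
[0.0498, 0.0502, 0.0171]
```

Push on to 93°, then back off and lift.

```bash

python3 drive.py '[[0.5, 0.16, 0.32, 0, 0], [0.88, 0.42, 0.48, 0, 0], [1.24, 0.76, 0.6, 0, 0], [1.6, 1.22, 0.68, 0, 0], [1.88, 1.78, 0.68, 0, 0], [1.96, 2, 0.68, 0, 0], [1.96, 2, 0.68, 0, 0]]'
python3 -c "
from h import *
state()"
python3 drive.py '[[0, -0.36, 0, 0, 0], [0, -0.36, -2, 0, 0], [0, 1.2, -2, 0, 0], [0, 2.4, -2, 0, 0], [0, 2.4, -2, 0, 0]]'
python3 -c "
from h import *
from plant import ctrl
s=ctrl.snapshot('top'); u,v=proj(s,W(-.05,0,.14)).astype(int)
c=s['frame'][v-70:v+70,u-90:u+90,::-1]; cv2.imwrite('pics/c3.png',cv2.resize(c,None,fx=4,fy=4,interpolation=2))
shift([blk(93,1,.008)]+[blk(a,1) for a in (90,80,70,60,50,40)])"
```

```text
clock: 16.02
tool_pos: [0.6262, -0.0208, 0.1122]
orientation: [-179.7, 0.3, -125.9]
force: [6.2, -0.5, -1.6]
opening: 0.0003
gripper_force: 2.5
t 16.02 foot-frame tcp [-0.1294 -0.0235  0.1122] rpy [-179.69    0.3  -125.85] F [ 6.2 -0.5 -1.6] j [ 16.  23. -16.   0. -51. -52.]
clock: 16.65
tool_pos: [0.574, 0.0139, 0.1602]
orientation: [180.0, 0.0, -125.9]
force: [1.0, 0.2, -0.0]
opening: 0.0008
gripper_force: 0.0
t 16.7 foot-frame tcp [-0.1317  0.0381  0.1601] rpy [-1.7998e+02  3.0000e-02 -1.2587e+02] F [-0.1 -0.1  0.3] j [ 21.  16. -19.   0. -55. -57.]
[-0.0079, 0.0018, 0.0491]
[-0.0055, -0.0106, 0.0492]
[-0.0003, -0.0228, 0.0485]
[0.0029, -0.0368, 0.0466]
[0.0032, -0.0518, 0.0434]
[0.0003, -0.0668, 0.0391]
[-0.0057, -0.0807, 0.0338]
```

View pics/c3.png

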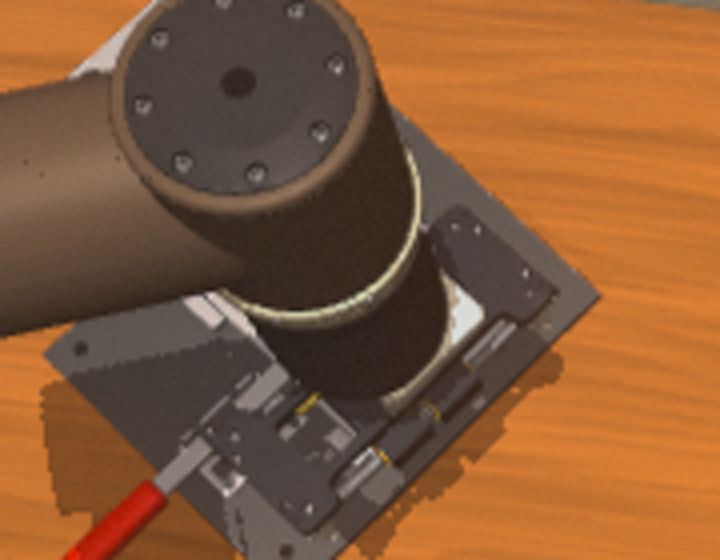

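The arm hides the wrench in this picture. The block's contact position puts the steel arm at about 93°. Now for the second quarter turn back.

```bash

python3 drive.py '[[-0.16, 0.08, 1.2, 0, 0], [-0.16, 0.08, 1.96, 0, 0], [-0.16, -0.36, 1.96, 0, 0], [-0.012, -0.92, 1.94, 0, 0], [0.12, -1.48, 1.86, 0, 0], [0.12, -2.08, 1.74, 0, 0], [0, -2.68, 1.56, 0, 0], [-0.228, -3.228, 1.36, 0, 0]]'
python3 -c "
from h import *
shift([blk(a,1) for a in (40,30,20,10,0,-4)])"
```

```text
clock: 17.7
tool_pos: [0.6431, -0.0314, 0.1254]
orientation: [179.8, -0.2, -126.0]
force: [-5.4, -1.1, 1.8]
opening: 0.0009
gripper_force: 2.5
t 17.7 foot-frame tcp [-0.1281 -0.0433  0.1254] rpy [ 179.82   -0.19 -126.03] F [-5.4 -1.1  1.8] j [ 15.  24. -12.  -0. -54. -51.]
[-0.0023, 0.0007, -0.001]
[-0.0109, -0.0113, -0.0072]
[-0.0217, -0.0209, -0.014]
[-0.034, -0.0277, -0.0213]
[-0.0473, -0.0315, -0.0289]
[-0.0505, -0.0323, -0.0319]
```

```bash

python3 drive.py '[[-0.44, -0.44, -0.28, 0, 0], [-0.86, -0.84, -0.56, 0, 0], [-1.36, -1.1, -0.84, 0, 0], [-1.88, -1.26, -1.16, 0, 0], [-2.02, -1.3, -1.28, 0, 0], [-2.02, -1.3, -1.28, 0, 0]]'
python3 drive.py '[[0.36, 0, 0, 0, 0], [0.36, 0, -2.2, 0, 0], [-1.52, 0, -2.2, 0, 0], [-1.52, 0, -2.2, 0, 0]]'
python3 -c "
from h import *
reds(); b=blk(0,-1,.008); shift([b[:2]+(.21,),b]+[blk(a,-1) for a in (0,10,20,30,40)])"
```

```text
clock: 18.45
tool_pos: [0.699, -0.0113, 0.1584]
orientation: [179.9, -0.3, -126.0]
force: [-8.6, -7.0, 5.1]
opening: 0.0002
gripper_force: 5.9
clock: 18.95
tool_pos: [0.7249, 0.0242, 0.2134]
orientation: [-179.9, 0.2, -125.9]
force: [0.0, -0.7, -1.0]
opening: 0.0004
gripper_force: 0.0
top 120 med [-0.064  0.06   0.142] ends [-0.063  0.09   0.143] [-0.065  0.029  0.141]
   tap angle(deg), cw from -y: -176.9
top 223 med [-0.023  0.217  0.054] ends [-0.023  0.252  0.053] [-0.023  0.183  0.054]
   tap angle(deg), cw from -y: 176.3
scene 100 med [-0.02   0.215  0.056] ends [-0.024  0.196  0.071] [-0.017  0.235  0.041]
   tap angle(deg), cw from -y: 177.3
scene 67 med [-0.062  0.064  0.144] ends [-0.057  0.084  0.13 ] [-0.066  0.035  0.156]
   tap angle(deg), cw from -y: -174.5
t 19.05 foot-frame tcp [-0.0373 -0.0763  0.2123] rpy [-1.7998e+02  2.0000e-02 -1.2595e+02] F [ 0.6 -0.3  0.2] j [ 17.  26.   5.  -0. -68. -53.]
[0.0034, 0.0013, 0.0023]
[0.0034, 0.0013, 0.0583]
[0.0114, 0.0013, 0.0583]
[0.0194, -0.0002, 0.0658]
[0.0277, -0.0003, 0.073]
[0.0364, 0.0011, 0.0798]
[0.0453, 0.0041, 0.086]
```

```bash

python3 drive.py '[[0.12, 0.04, 1.2, 0, 0], [0.12, 0.04, 2.32, 0, 0], [0.44, 0.04, 2.32, 0, 0], [0.78, 0, 2.64, 0, 0], [1.1, 0, 2.92, 0, 0], [1.46, 0.04, 3.2, 0, 0], [1.8, 0.16, 3.44, 0, 0]]'
python3 -c "
from h import *
shift([blk(a,-1) for a in (40,50,60,70,80,90,100,110,120)])"
```

```text
clock: 19.92
tool_pos: [0.6962, -0.0096, 0.1296]
orientation: [-179.7, 0.5, -125.9]
force: [4.7, 9.2, 3.0]
opening: 0.0007
gripper_force: 4.1
t 19.93 foot-frame tcp [-0.0792 -0.0735  0.1296] rpy [-179.68    0.45 -125.92] F [4.7 9.2 3. ] j [ 15.  27.  -5.  -0. -57. -51.]
[0.0034, 0.0012, 0.0033]
[0.0126, 0.0058, 0.0085]
[0.022, 0.0123, 0.0127]
[0.0313, 0.021, 0.0157]
[0.04, 0.0323, 0.0175]
[0.047, 0.0462, 0.018]
[0.0521, 0.0583, 0.0173]
[0.0552, 0.0723, 0.0152]
[0.0554, 0.0874, 0.012]
```

```bash

python3 drive.py '[[0.5, 0.24, 0.34, 0, 0], [0.88, 0.5, 0.5, 0, 0], [1.26, 0.84, 0.62, 0, 0], [1.6, 1.28, 0.7, 0, 0], [1.88, 1.84, 0.72, 0, 0], [2.08, 2.32, 0.7, 0, 0], [2.2, 2.88, 0.6, 0, 0], [2.22, 3.5, 0.48, 0, 0]]'
python3 -c "
from h import *
shift([blk(a,-1) for a in (120,130,140,150,160,170,175,180,185)])"
```

```text
clock: 20.92
tool_pos: [0.592, -0.0055, 0.1171]
orientation: [-179.7, 0.2, -125.9]
force: [4.6, -4.8, 1.2]
opening: 0.0003
gripper_force: 2.4
t 20.93 foot-frame tcp [-0.1372  0.0132  0.1171] rpy [-179.69    0.21 -125.95] F [ 4.6 -4.8  1.2] j [ 18.  19. -20.   0. -50. -55.]
[-0.0025, 0.0005, 0.0003]
[-0.0054, 0.0154, -0.004]
[-0.0114, 0.0293, -0.0094]
[-0.0201, 0.0414, -0.0156]
[-0.0309, 0.0509, -0.0224]
[-0.0432, 0.0578, -0.0296]
[-0.0499, 0.06, -0.0333]
[-0.0567, 0.0615, -0.0371]
[-0.0606, 0.0625, -0.0408]
```

```bash

python3 drive.py '[[-0.22, 0.6, -0.16, 0, 0], [-0.46, 1.16, -0.38, 0, 0], [-0.8, 1.64, -0.62, 0, 0], [-1.24, 2.04, -0.9, 0, 0], [-1.72, 2.32, -1.18, 0, 0], [-2, 2.4, -1.34, 0, 0], [-2.22, 2.44, -1.48, 0, 0], [-2.22, 2.44, -1.48, 0, 0]]'
python3 -c "
from h import *
reds();state()"
```

```text
clock: 21.92
tool_pos: [0.5731, 0.0765, 0.1511]
orientation: [-180.0, 0.0, -125.9]
force: [0.2, -0.6, -0.9]
opening: 0.0003
gripper_force: 0.0
top 78 med [-0.023 -0.049  0.17 ] ends [-0.01  -0.062  0.179] [-0.036 -0.034  0.162]
   tap angle(deg), cw from -y: -47.8
top 227 med [-0.023  0.217  0.054] ends [-0.022  0.251  0.054] [-0.023  0.184  0.054]
   tap angle(deg), cw from -y: 176.4
scene 75 med [-0.029 -0.043  0.167] ends [-0.044 -0.021  0.151] [-0.011 -0.063  0.181]
   tap angle(deg), cw from -y: -47.5
t 22.02 foot-frame tcp [-0.0826  0.0768  0.1507] rpy [ 1.7998e+02 -4.0000e-02 -1.2597e+02] F [-0.3  0.1 -0.9] j [ 27.  16. -20.  -0. -54. -63.]
```

The steel arm slipped under the block's outer corner at about 312° in total, so 48° are left. I'll lift, go round behind it, and push deeper and nearer the hub.

```bash

python3 drive.py '[[0, 0, -2, 0, 0], [1.2, -1.2, -2, 0, 0], [2.28, -2.4, -2, 0, 0], [2.28, -2.4, -2, 0, 0]]'
python3 -c "
from h import *
reds();k=dict(rho=.065,up=.007);shift([blk(130,-1,.01,**k),blk(130,-1,.01,drop=-.06,**k)]+[blk(a,-1,**k) for a in (130,140,150,160,170,175)])"
```

```text
clock: 22.52
tool_pos: [0.5877, -0.0076, 0.2006]
orientation: [180.0, -0.0, -126.1]
force: [-0.1, 0.4, 0.3]
opening: 0.0005
gripper_force: 0.0
top 227 med [-0.023  0.218  0.054] ends [-0.023  0.251  0.053] [-0.023  0.183  0.054]
   tap angle(deg), cw from -y: 176.4
scene 68 med [-0.019  0.202  0.056] ends [-0.022  0.195  0.067] [-0.015  0.212  0.042]
   tap angle(deg), cw from -y: 177.4
scene 77 med [-0.028 -0.043  0.167] ends [-0.045 -0.022  0.153] [-0.01  -0.063  0.18 ]
   tap angle(deg), cw from -y: -47.6
t 22.62 foot-frame tcp [-0.14    0.0166  0.2006] rpy [ 1.7997e+02 -3.0000e-02 -1.2605e+02] F [-0.   0.4 -0.1] j [ 18.  15. -15.  -0. -61. -55.]
[-0.0074, -0.0014, 0.0852]
[-0.0074, -0.0013, 0.0252]
[-0.0146, 0.0056, 0.0852]
[-0.0195, 0.0183, 0.0806]
[-0.027, 0.0294, 0.0753]
[-0.0364, 0.0383, 0.0694]
[-0.0474, 0.0447, 0.0631]
[-0.0532, 0.0469, 0.0599]
```

```bash

python3 drive.py '[[-0.12, -0.2, 1.6, 0, 0], [-0.12, -0.2, 3.44, 0, 0], [-0.12, -0.2, 3.44, 0, 0], [-0.44, 0.08, 3.44, 0, 0], [-0.78, 0.72, 3.24, 0, 0], [-1.08, 1.16, 3.02, 0, 0], [-1.46, 1.52, 2.78, 0, 0], [-1.9, 1.78, 2.52, 0, 0]]'
python3 -c "
from h import *
reds();k=dict(rho=.065,up=.007);shift([blk(a,-1,**k) for a in (165,170,175,180,185)])"
```

```text
clock: 23.62
tool_pos: [0.5799, 0.0595, 0.1408]
orientation: [-179.8, 0.0, -125.9]
force: [2.0, -10.3, 1.3]
opening: 0.0004
gripper_force: 4.0
top 76 med [-0.053 -0.071  0.149] ends [-0.049 -0.089  0.151] [-0.057 -0.052  0.147]
   tap angle(deg), cw from -y: -13.1
top 223 med [-0.023  0.217  0.054] ends [-0.023  0.183  0.054] [-0.022  0.25   0.053]
   tap angle(deg), cw from -y: 176.4
scene 79 med [-0.053 -0.056  0.148] ends [-0.056 -0.08   0.161] [-0.046 -0.008  0.105]
   tap angle(deg), cw from -y: -15.7
t 23.73 foot-frame tcp [-0.0911  0.0615  0.1412] rpy [-1.7984e+02  6.0000e-02 -1.2585e+02] F [ 0.  -6.8  2.8] j [ 25.  17. -20.   0. -53. -61.]
[0.0072, -0.003, 0.0069]
[0.0016, -0.0002, 0.0037]
[-0.0043, 0.002, 0.0005]
[-0.0104, 0.0035, -0.0028]
[-0.0136, 0.0045, -0.006]
```

```bash

python3 drive.py '[[-0.12, 0.04, 0.04, 0, 0], [-0.24, 0.08, -0.04, 0, 0], [-0.36, 0.12, -0.08, 0, 0], [-0.48, 0.12, -0.12, 0, 0], [-0.48, 0.12, -0.12, 0, 0]]'
python3 -c "
from h import *
state();reds()"
```

```text
clock: 24.35
tool_pos: [0.5827, 0.0692, 0.1437]
orientation: [-179.9, -0.2, -125.9]
force: [-5.5, -12.8, 9.1]
opening: 0.0007
gripper_force: 6.8
t 24.35 foot-frame tcp [-0.0822  0.0646  0.1437] rpy [-179.95   -0.2  -125.92] F [ -5.5 -12.8   9.1] j [ 26.  18. -19.   0. -54. -62.]
top 86 med [-0.061 -0.071  0.143] ends [-0.057 -0.08   0.135] [-0.065 -0.063  0.154]
   tap angle(deg), cw from -y: -5.3
top 218 med [-0.023  0.217  0.054] ends [-0.022  0.252  0.054] [-0.023  0.183  0.054]
   tap angle(deg), cw from -y: 176.5
scene 74 med [-0.059 -0.061  0.144] ends [-0.057 -0.03   0.133] [-0.06  -0.088  0.151]
   tap angle(deg), cw from -y: -8.2
```

```bash

for r in 1 2; do python3 drive.py '[[-0.06, 0, -0.04, 0, 0], [-0.12, 0, -0.08, 0, 0], [-0.12, 0, -0.08, 0, 0]]' | grep -E "tool_pos|^force"; python3 -c "
from h import *
state()"; done; python3 -c "
from h import *
reds()"
```

```text
tool_pos: [0.584, 0.0712, 0.1455]
force: [-5.8, -13.7, 9.0]
t 24.82 foot-frame tcp [-0.0798  0.0648  0.1455] rpy [-179.98   -0.25 -125.95] F [ -5.8 -13.7   9. ] j [ 26.  18. -19.   0. -54. -62.]
tool_pos: [0.5853, 0.0731, 0.1472]
force: [-6.0, -15.7, 7.0]
t 25.2 foot-frame tcp [-0.0775  0.0649  0.1472] rpy [ 180.     -0.31 -125.98] F [ -6.  -15.7   7. ] j [ 26.  18. -18.   0. -54. -62.]
top 82 med [-0.065 -0.072  0.139] ends [-0.065 -0.093  0.138] [-0.065 -0.051  0.14 ]
   tap angle(deg), cw from -y: -0.5
top 223 med [-0.023  0.217  0.054] ends [-0.022  0.252  0.053] [-0.023  0.183  0.054]
   tap angle(deg), cw from -y: 176.5
scene 77 med [-0.063 -0.061  0.141] ends [-0.053 -0.006  0.116] [-0.067 -0.086  0.149]
   tap angle(deg), cw from -y: -3.2
```

```bash

for r in 1 2; do python3 drive.py '[[-0.06, 0, -0.02, 0, 0], [-0.1, 0, -0.04, 0, 0], [-0.1, 0, -0.04, 0, 0]]' | grep -E "tool_pos|^force"; python3 -c "
from h import *
state()"; done; python3 -c "
from h import *
reds()"
```

```text
tool_pos: [0.5858, 0.0743, 0.1477]
force: [-7.5, -18.1, 8.1]
t 25.68 foot-frame tcp [-0.0762  0.0651  0.1477] rpy [ 179.94   -0.44 -126.01] F [ -7.5 -18.1   8.1] j [ 26.  18. -18.   0. -55. -62.]
tool_pos: [0.5862, 0.0753, 0.1481]
force: [-8.7, -21.1, 6.4]
t 26.05 foot-frame tcp [-0.0752  0.0654  0.1481] rpy [ 179.87   -0.6  -126.04] F [ -8.7 -21.1   6.4] j [ 26.  18. -18.   0. -55. -63.]
top 81 med [-0.067 -0.072  0.139] ends [-0.064 -0.087  0.132] [-0.07  -0.055  0.149]
   tap angle(deg), cw from -y: 0.7
top 226 med [-0.023  0.216  0.054] ends [-0.022  0.183  0.054] [-0.023  0.251  0.053]
   tap angle(deg), cw from -y: 176.5
scene 75 med [-0.064 -0.059  0.14 ] ends [-0.057 -0.022  0.124] [-0.068 -0.088  0.147]
   tap angle(deg), cw from -y: -1.9
```

```bash

for r in 1 2; do python3 drive.py '[[-0.06, 0, -0.02, 0, 0], [-0.12, 0, -0.04, 0, 0], [-0.12, 0, -0.04, 0, 0]]' | grep -E "^force"; python3 -c "
from h import *
state()"; done; python3 -c "
from h import *
reds()"
```

```text
force: [-11.4, -24.1, 5.2]
t 26.52 foot-frame tcp [-0.074   0.0658  0.1484] rpy [ 179.79   -0.79 -126.08] F [-11.4 -24.1   5.2] j [ 26.  18. -18.   0. -55. -63.]
force: [-13.3, -29.1, 5.3]
t 26.9 foot-frame tcp [-0.0728  0.0662  0.1488] rpy [ 179.71   -0.98 -126.11] F [-13.3 -29.1   5.3] j [ 27.  18. -17.   0. -56. -63.]
top 82 med [-0.067 -0.071  0.138] ends [-0.064 -0.082  0.128] [-0.071 -0.063  0.15 ]
   tap angle(deg), cw from -y: 1.0
top 225 med [-0.023  0.216  0.054] ends [-0.023  0.183  0.054] [-0.023  0.251  0.054]
   tap angle(deg), cw from -y: 176.4
scene 73 med [-0.065 -0.06   0.139] ends [-0.061 -0.029  0.133] [-0.067 -0.092  0.143]
   tap angle(deg), cw from -y: -1.1
```

```bash

python3 drive.py '[[0.48, 0, 0, 0, 0], [1, 0, 0, 0, 0], [1, 0, -2.4, 0, 0], [1, 0, -4.8, 0, 0], [2.4, 2.4, -4.8, 0, 0], [4, 4, -4.8, 0, 0], [4.8, 6, -4.8, 0, 0], [4.8, 6, -4.8, 0, 0]]'
python3 - <<'E'
from h import *
from plant import ctrl
state();reds()
for n in ("scene","top"):
    s=ctrl.snapshot(n); u,v=proj(s,W(-.05,0,.14)).astype(int)
    c=s['frame'][max(v-50,0):v+50,u-65:u+65,::-1]; cv2.imwrite(f'pics/e_{n}.png',cv2.resize(c,None,fx=5,fy=5,interpolation=2))
    P,ok=cloud(s); f=ok&(P[...,2]>.255)&(P[...,2]<.275)&(np.linalg.norm(P[...,:2]-W(.06,0,0)[:2],axis=-1)<.08)
    r=cv2.minAreaRect(P[f][:,:2].astype(np.float32)); print("flange",r, f.sum())
E
```

```text
clock: 28.0
tool_pos: [0.3998, 0.0765, 0.2711]
orientation: [-180.0, 0.3, -125.8]
force: [0.2, 1.3, 0.6]
opening: 0.0008
gripper_force: 0.0
t 28.0 foot-frame tcp [-0.1838  0.2169  0.2711] rpy [-179.95    0.34 -125.76] F [0.2 1.3 0.6] j [ 39.  -7. -29.  -0. -68. -75.]
top 113 med [-0.067 -0.062  0.139] ends [-0.066 -0.031  0.139] [-0.068 -0.09   0.139]
   tap angle(deg), cw from -y: 0.6
scene 105 med [-0.02   0.214  0.055] ends [-0.02   0.249  0.055] [-0.021  0.184  0.054]
   tap angle(deg), cw from -y: 177.2
scene 73 med [-0.065 -0.058  0.14 ] ends [-0.061 -0.029  0.133] [-0.067 -0.089  0.145]
   tap angle(deg), cw from -y: -1.5
flange ((0.7194755673408508, 0.14709897339344025), (0.1033245101571083, 0.1035262942314148), 53.56035614013672) 1140
flange ((0.718881368637085, 0.145597904920578), (0.10152165591716766, 0.10034727305173874), 53.93169403076172) 1880
```

View pics/e_scene.png

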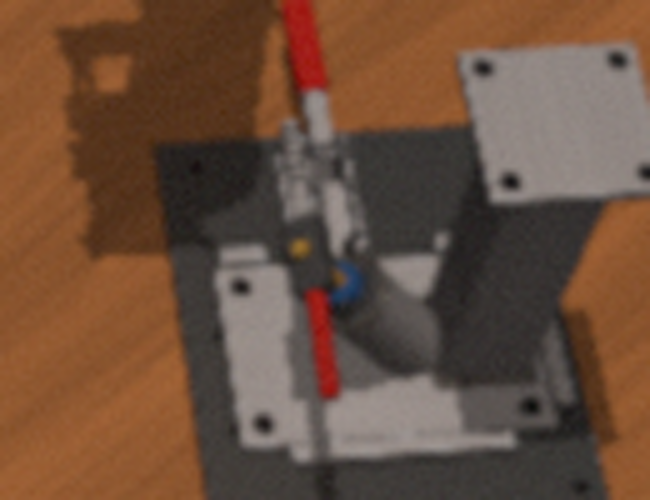

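View pics/e_top.png

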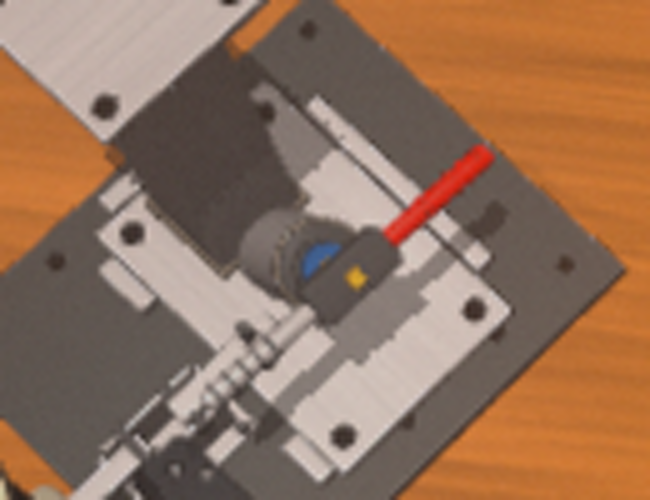

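Both crops show the blue collar on the socket end, scene (345,283) and top (320,260). The red arm is back at -y, the push met a hard stop at 32 N, and the clamp handle is still level. The flange hasn't moved, so I'm handing in.

```bash
python3 -c "
from plant import ctrl
print(ctrl.close_job())"
```

```text
the job is handed in; nothing more can be done
None
```

I locked the clamp and chased the thread with two quarter-turn backs until the wrench stopped hard with the blue collar down on the socket, then handed in at about 28 s; the only hitch was that the pusher slipped off the wrench near 312°, and I re-engaged it and finished that forward turn.

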